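# Fan out a stack of steel cover plates along the tray

### The job

Shingle the stack of four blank steel plates along the tray towards its front lip, so that they lie flat in an overlapping stair in the same order: the bottom plate stays home against the back wall, and each plate above it is set forward of the one below, leaving a strip about 35 mm wide of each lower plate showing at the back. Never press on a plate with more than 50 N, and leave the solder spool and the tape roll beside the tray where they are.

Things in the scene. Friction and masses are not known exactly. Their poses are not given: they have to be found in the camera images.
- tray: fixed dark steel tray, a straight open-topped channel 310 mm long, 102 mm wide inside. Origin: at bench height, middle of the inner face of its closed back wall (where the stack stands). x along the channel to the low front lip, y across, z up. Floor top at z = 6 mm, grippier than the plates. Back and side walls 5 mm thick, 34 mm high over the bench; lip 18 mm high
- plate_1: smooth steel plate, 180 x 96 x 5 mm, 0.66 kg, four small dark dots at its corners; at the start the top one of the stack, counted from the top. Origin: centre of its underside; x along its 180 mm side and the tray, z up. Starts square with the tray, back edge 0.5 to 4 mm from the back wall. Friction between plates about 0.25, less than fingertips on them; a fingertip pressed with 15 N drags it with all it carries
- plate_2: smooth steel plate, 180 x 96 x 5 mm, 0.66 kg, four small dark dots at its corners; at the start the second one of the stack, counted from the top. Origin: centre of its underside; x along its 180 mm side and the tray, z up. Starts square with the tray, back edge 0.5 to 4 mm from the back wall. Friction between plates about 0.25, less than fingertips on them; a fingertip pressed with 15 N drags it with all it carries
- plate_3: smooth steel plate, 180 x 96 x 5 mm, 0.66 kg, four small dark dots at its corners; at the start the third one of the stack, counted from the top. Origin: centre of its underside; x along its 180 mm side and the tray, z up. Starts square with the tray, back edge 0.5 to 4 mm from the back wall. Friction between plates about 0.25, less than fingertips on them; a fingertip pressed with 15 N drags it with all it carries
- plate_4: smooth steel plate, 180 x 96 x 5 mm, 0.66 kg, four small dark dots at its corners; at the start the bottom one of the stack, counted from the top. Origin: centre of its underside; x along its 180 mm side and the tray, z up. Starts square with the tray, back edge 0.5 to 4 mm from the back wall. Friction between plates about 0.25, less than fingertips on them; a fingertip pressed with 15 N drags it with all it carries
- solder_spool: bystander: upright spool of solder wire with black flanges, 52 mm across and 52 mm high, standing left of the tray; origin at the centre of its underside
- black_tape: bystander: roll of black tape lying flat, 52 mm across and 15 mm high, right of the tray near its back wall; origin at the centre of its underside

How it is judged:
By the outcome, as a careful person would: the job done as asked, in the order asked, and still so for the second after the job is handed in, with the robot touching nothing.
It also fails if it takes over 58 s, if anything falls off the work surface, if the arm or the gripper's body presses on something with over 40 N, if the wrist force passes 120 N, or if a joint passes its speed limit or range.

### The arm

A 6-joint arm with a two-finger parallel gripper is mounted at the origin on a cart in front of the work surface, level with it; the furniture and walls round the work are solid. World frame = base frame: x ahead of the robot, y to its left, z up, the work surface at z = 0. Lengths are in mm, angles in degrees, forces in N, time in s.
With the tool pointing down it reaches from about 350 to 850 mm from the base axis. Payload 8.1 kg.
Tool frame: the origin (TCP) lies midway between the tips of the shut fingers; the grasp point (between the pads) lies 19 mm behind it; z points along the fingers, y is the line along which they close (so a half turn about z gives the same grasp; the last joint's range is limited). The gripper opens to 85 mm and grips with 20 to 120 N. Pads are 22 mm wide; open, the fingers measure 114 mm over their backs; the gripper's body (76 mm by 85 mm) begins 54 mm behind the grasp point. The pads swing forward as they close: fully open they stand 13 mm farther back than shut.
Start: joints at [-4.893, 7.471, 85.268, -0, 87.261, -4.893], TCP at [600.004, 0.022, 231.292] pointing down, gripper open.
Joint ranges: [-169.43, 169.43], [-51.17, 129.36], [1.28, 143.12], [-76.62, 256.62], [0, 156.53], [-152.29, 152.29]. Speed limits (degrees/s): [136.94, 136.94, 159.86, 180, 180, 180].

### API

Orientations are given as [roll, pitch, yaw] about the fixed x, y, z axes, in that order (R = Rz(yaw) Ry(pitch) Rx(roll)).
In Python, from bench import sense, snapshot, camera_params, hand_in, masks_of, pinpoint gives the robot as it stands.
- The arm moves only by the tool step_arm, never from a script. Its argument "targets" is a list of rows, each an object with "angular": the turn, a rotation vector about the tool's x, y, z scaled (see below), a list of three; "dp": the shift along the tool's x, y, z scaled (see below), a list of three; "fingers": the closure, from 0 (fully open) to 1 (shut). A call has exactly 8 rows; each row is the pose to reach, as a shift and turn from the pose commanded when the call began, along the tool's axes at that moment, turning the shorter way round; what a row does not reach only later rows make up. The controller multiplies each number of a shift by 0.2 m and each number of a turn by 180 degrees. A row lasts 1/8 s, in which the tool goes at most 62.5 mm and 10.7 degrees, less where a joint would pass 70% of its speed; a pose out of reach is approached as far as the arm can. A call with a number of a shift or a turn outside -1 to 1 is refused whole. A call with a gripper value outside its range is refused whole. The fingers move at their own pace and stop on an object; "newtons" is the grip in N (left out, the last holds). Time passes only in rows, so rows that repeat a pose let the fingers close, or fill a call up. It gives the time, the measured TCP pose, the force, the opening and the grip force at its end, in the units of the state.
- sense(): the state, without advancing time (a new reading comes with each control period).
- snapshot(name): name is "scene" or "side" or "wrist"; returns the picture (384x512x3 uint8, blue, green, red); there is no depth.
- camera_params(name): a dict with "vfov" (degrees; the focal length in pixels is half the picture's height over the tangent of half this angle, whatever the lens; pixels are square), "cx", "cy" (the principal point, pixels), "R" (3x3) and "t" (3): a world point X has camera coordinates R X + t. Camera axes: x right, y down, z forward; pixel columns grow to the right and rows downward; lengths in mm; the calibration is good to about 2 mm. The wrist camera is an equidistant fisheye: a pixel r from the principal point sees the ray r / f radians off the axis. A picture is of the moment at which its call begins: read the wrist's pose just before it. camera_params takes no time and is no camera call; for the wrist camera it gives the pose at the moment of the call.
- hand_in(): hands the job in; it is judged then, once.
Trained networks look in the newest picture that a camera, given by its name, has taken for a name from the list of things; names that differ only in an ending like _2 or _b are one class to them, and where a whole thing is asked for, a point or a joint stands for the part that bears it (a point fixed in the world has none). Each returns a list of dicts, best first, with "conf" (0 to 1); they miss things now and then, are a little off and sometimes report something else, mostly with a low value. They report only what shows in the picture. A call takes as long as a camera call.
- masks_of(camera, label): "pixels" (384x512 bool, what is visible of it) and "at" ([column, row] in pixels, amid what is visible of it).
- pinpoint(camera, label): "at" ([column, row] in pixels: a listed point, or the origin of a listed thing).
The state is a dict: "time": time; "joint_pos": joint angles; "qd": joint speeds; "joint_efforts": joint torques, N m; "tool_pos": TCP position; "tcp_rot": TCP orientation; "ft_force": force on the tool from outside, world axes, zero at the start; "wrist_torque": the same for the moment, N m; "finger_gap": finger opening in mm; "grip_force": force on a finger pad.
Only numpy, scipy, OpenCV 4.12 (cv2) and the standard library are available. Lean on these libraries where they do the work, as an engineer would, in place of code of your own. Each camera call takes 0.05 s, during which the arm holds its last target. There are 200 camera calls.

## Working session

There is one attempt and no reset: what is moved stays moved. The work goes in short steps, Python scripts to look and compute and a tool call to move; the robot and the scene stay as the last step left them, time stands still between calls to the robot, and variables do not carry over. Pictures are saved under pics/ and viewed, at most 10 in all, crops included, and the job is handed in when it is done.

Besides the shell and the picture viewer there is one more tool, called after "Call:" by a JSON object that holds its "api" and its "payload". step_arm: Moves the arm, as the interface text tells. Its arguments: {"type":"object","properties":{"targets":{"type":"array","items":{"type":"object","properties":{"angular":{"type":"array","items":{"type":"number","minimum":-1,"maximum":1}},"dp":{"type":"array","items":{"type":"number","minimum":-1,"maximum":1}},"fingers":{"type":"number"}}}},"newtons":{"type":"number"}},"required":["targets"]}

```bash
mkdir -p pics; cat > h.py <<'E'
import numpy as np, cv2
from bench import *
def ray(cam,uv,z,p=None):
    p=p or camera_params(cam); f=192/np.tan(np.radians(p["vfov"]/2))
    R=np.array(p["R"]);t=np.array(p["t"]); d=np.array([uv[0]-p["cx"],uv[1]-p["cy"]])/f
    if cam=="wrist":
        r=np.hypot(*d); v=np.array([*(d/r*np.sin(r)),np.cos(r)]) if r>0 else np.array([0,0,1.])
    else: v=np.array([*d,1.])
    c=-R.T@t; w=R.T@v; return c+w*(z-c[2])/w[2]
def proj(cam,X,p=None):
    p=p or camera_params(cam); f=192/np.tan(np.radians(p["vfov"]/2))
    x=np.array(p["R"])@np.array(X,float)+np.array(p["t"])
    if cam=="wrist":
        a=np.hypot(x[0],x[1]); r=f*np.arctan2(a,x[2]); return np.array([p["cx"],p["cy"]])+x[:2]/a*r
    return np.array([p["cx"],p["cy"]])+f*x[:2]/x[2]
E
python3 - <<'E'
from h import *
s=sense();print(s)
p=camera_params("wrist")
im=[snapshot(n) for n in("scene","wrist")]
cv2.imwrite("pics/a.png",cv2.resize(np.vstack(im),None,fx=.78,fy=.78)); cv2.imwrite("pics/w.png",im[1]);cv2.imwrite("pics/s.png",im[0])
for c in("scene","wrist"):
  for n,z in(("tray",0),("plate_1",21),("solder_spool",0),("black_tape",0)):
    for r in pinpoint(c,n)[:4]: print(c,n,r["conf"],r["at"],ray(c,r["at"],z,p if c=="wrist" else None).round(1))
E
```

```text
{'time': 0.0, 'joint_pos': array([-4.89111031e+00,  7.51566809e+00,  8.53298099e+01, -9.70081249e-04,
        8.72600989e+01, -4.89180689e+00]), 'qd': array([-0.03149838,  0.10559296,  0.11561986, -0.14355294,  0.05461002,
        0.02751321]), 'joint_efforts': array([-1.90700346e-03, -5.69404185e+01, -5.00557995e+01, -2.19391650e-04,
        1.44415747e-02,  7.24149572e-05]), 'tool_pos': array([5.99454775e+02, 8.32199141e-02, 2.30233494e+02]), 'tcp_rot': array([-1.79894725e+02, -8.03764233e-03,  9.00007365e+01]), 'ft_force': array([-0.48339257, -0.50745483, -0.39873208]), 'wrist_torque': array([-0.02494966, -0.03339604,  0.0009771 ]), 'grip_force': 0.0, 'finger_gap': 85.4195014728001}
scene tray 0.72 [247.9, 194.7] [448.5 377.6   0. ]
scene plate_1 0.75 [245.6, 214.4] [549.1 390.2  21. ]
scene solder_spool 0.66 [302.9, 233.8] [569.3 505.8   0. ]
scene black_tape 0.71 [200.1, 201.4] [487.2 278.7   0. ]
```

View pics/a.png

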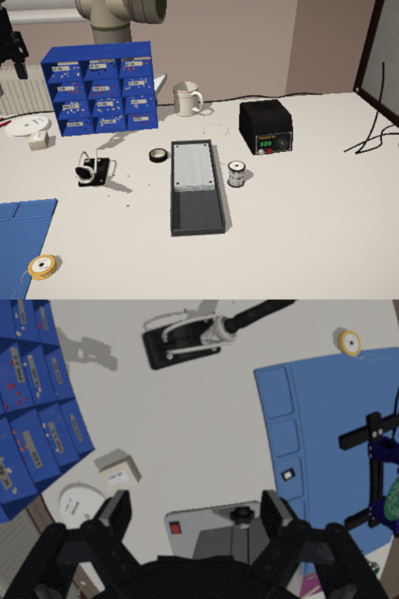

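The scene camera shows the tray left-ahead of the robot with the stack at its far (robot-side) end. The spool is to its left at about (303,234) and the tape to its right at about (200,201). The tray yaw is roughly 7°. I'll move above it.

Call:
{"api": "step_arm", "payload": {"targets": [{"dp":[0.3,0,-0.2],"angular":[0,0,-0.06],"fingers":1},{"dp":[0.6,0,-0.2],"angular":[0,0,-0.12],"fingers":1},{"dp":[0.8,0,-0.2],"angular":[0,0,-0.17],"fingers":1},{"dp":[1,0,-0.2],"angular":[0,0,-0.23],"fingers":1},{"dp":[1,0,-0.2],"angular":[0,0,-0.29],"fingers":1},{"dp":[1,0,-0.2],"angular":[0,0,-0.35],"fingers":1},{"dp":[1,0,-0.2],"angular":[0,0,-0.41],"fingers":1},{"dp":[1,0,-0.2],"angular":[0,0,-0.46],"fingers":1}]}}

```text
time: 1.5
tool_pos: [600.0, 200.1, 271.3]
tcp_rot: [-180.0, -0.0, 173.1]
ft_force: [-0.2, -0.4, 0.2]
finger_gap: -0.3
grip_force: 0.0
```

Call:
{"api": "step_arm", "payload": {"targets": [{"dp":[0.1,0.2,0],"angular":[0,0,-0.04],"fingers":1},{"dp":[0.2,0.45,0],"angular":[0,0,-0.08],"fingers":1},{"dp":[0.3,0.7,0],"angular":[0,0,-0.08],"fingers":1},{"dp":[0.41,0.9,0],"angular":[0,0,-0.08],"fingers":1},{"dp":[0.41,0.9,0],"angular":[0,0,-0.08],"fingers":1},{"dp":[0.41,0.9,0],"angular":[0,0,-0.08],"fingers":1},{"dp":[0.41,0.9,0],"angular":[0,0,-0.08],"fingers":1},{"dp":[0.41,0.9,0],"angular":[0,0,-0.08],"fingers":1}]}}

```text
time: 2.5
tool_pos: [541.9, 387.7, 271.4]
tcp_rot: [-180.0, 0.0, -172.9]
ft_force: [0.6, -0.5, -0.3]
finger_gap: 0.0
grip_force: 0.0
```

```bash
python3 - <<'E'
from h import *
s=sense();print(s["time"],s["tool_pos"],s["tcp_rot"],s["joint_pos"])
p=camera_params("wrist"); print((-np.array(p["R"]).T@p["t"]).round(0),np.array(p["R"]).round(2))
im=[snapshot("wrist"),snapshot("scene")]
cv2.imwrite("pics/w2.png",im[0]);cv2.imwrite("pics/s2.png",im[1])
cv2.imwrite("pics/b.png",np.vstack([cv2.resize(im[0],(480,360)),cv2.resize(im[1][150:320,150:350],None,fx=1.4,fy=1.4).copy() if 0 else cv2.resize(im[1][150:320,140:370],(320,237)) ]) if 0 else im[0])
for c in("wrist",):
  for n,z in(("tray",0),("plate_1",21),("solder_spool",0),("black_tape",0)):
    for r in pinpoint(c,n)[:4]: print(c,n,r["conf"],r["at"],ray(c,r["at"],z,p if c=="wrist" else None).round(1))
E
```

```text
2.5 [541.85274641 387.74900431 271.38408787] [-1.79994402e+02  6.41615814e-03 -1.72895750e+02] [ 3.11846045e+01  1.71069385e+01  7.01129569e+01 -7.73783960e-03
  9.27765308e+01 -6.59200200e+01]
[466. 379. 414.] [[-0.12  0.99 -0.  ]
 [ 0.95  0.12  0.3 ]
 [ 0.3   0.04 -0.95]]
wrist tray 0.7 [247.9, 87.2] [446.4 372.3   0. ]
wrist plate_1 0.63 [255.1, 157.3] [539.1 393.7  21. ]
wrist solder_spool 0.78 [324.9, 180.0] [562.8 500.9   0. ]
wrist black_tape 0.96 [182.7, 112.1] [490.3 285.6   0. ]
```

View pics/b.png

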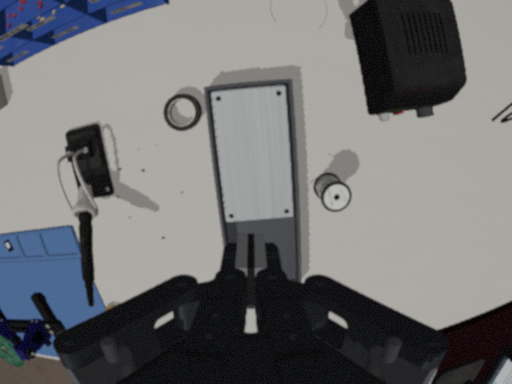

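The wrist view shows the stack from above. The dots are near (218,99), (279,93), (231,215) and (289,211). The tape is at (183,112), the spool at (335,195) and the tray back wall at row ~85.

```bash
cat >> h.py <<'E'
def dots(im,p,guess,z):
    g=cv2.cvtColor(im,cv2.COLOR_BGR2GRAY).astype(float); o=[]
    for u,v in guess:
        a=g[v-4:v+5,u-4:u+5]; w=np.clip(np.median(a)-30-a,0,None); Y,X=np.mgrid[v-4:v+5,u-4:u+5]
        o.append(ray("wrist",((w*X).sum()/w.sum(),(w*Y).sum()/w.sum()),z,p)[:2])
    return np.array(o)
E
python3 - <<'E'
from h import *
p=camera_params("wrist"); im=cv2.imread("pics/w2.png")
d=dots(im,p,[(218,99),(279,93),(231,215),(289,211)],26); print(d.round(1))
e=(d[2]+d[3]-d[0]-d[1])/2; print(np.linalg.norm(e),np.linalg.norm(d[1]-d[0]),np.linalg.norm(d[3]-d[2]),np.degrees(np.arctan2(e[1],e[0])),d.mean(0))
yaw=np.arctan2(e[1],e[0]);c=d.mean(0);ux=np.array([np.cos(yaw),np.sin(yaw)]);uy=np.array([-ux[1],ux[0]])
# mask edges
m=masks_of("wrist","plate_1")
for r in m[:2]:
    q=cv2.minAreaRect(np.array([ray("wrist",(x,y),26,p)[:2] for y,x in zip(*np.nonzero(r["pixels"]))],np.float32)); print(r["conf"],q)
# wall top inner edges and plate edges: brightness profile along tray axis & across
g=cv2.cvtColor(im,cv2.COLOR_BGR2GRAY).astype(np.float32)
def prof(pts,z): return [int(cv2.getRectSubPix(g,(1,1),tuple(map(float,proj("wrist",[*q,z],p))))[0,0]) for q in pts]
print([*zip(range(-108,-80,2),prof([c+ux*t for t in range(-108,-80,2)],26))])
print([*zip(range(78,100,2),prof([c+ux*t for t in range(78,100,2)],26))])
for r in (range(-66,-40,2),range(40,66,2)): print([*zip(r,prof([c+uy*t for t in r],26))])
E
```

```text
[[465.7 336.8]
 [449.1 413.1]
 [624.  371.3]
 [607.  449.9]]
162.07926054967535 78.04137448102705 80.46136169686862 12.718542034742693 [536.45727862 392.78817342]
0.87 ((536.4967651367188, 392.05731201171875), (180.41490173339844, 97.26737976074219), 12.398359298706055)
0.39 ((447.6433410644531, 374.8677978515625), (3.0843851566314697, 80.02311706542969), 11.04708194732666)
[(-108, 129), (-106, 128), (-104, 127), (-102, 127), (-100, 117), (-98, 86), (-96, 71), (-94, 59), (-92, 79), (-90, 131), (-88, 159), (-86, 161), (-84, 162), (-82, 161)]
[(78, 158), (80, 158), (82, 159), (84, 159), (86, 157), (88, 148), (90, 117), (92, 86), (94, 78), (96, 77), (98, 75)]
[(-66, 169), (-64, 169), (-62, 171), (-60, 168), (-58, 151), (-56, 106), (-54, 73), (-52, 47), (-50, 57), (-48, 117), (-46, 154), (-44, 161), (-42, 162)]
[(40, 159), (42, 160), (44, 160), (46, 144), (48, 89), (50, 43), (52, 60), (54, 74), (56, 88), (58, 117), (60, 127), (62, 129), (64, 129)]
```

Call:
{"api": "step_arm", "payload": {"targets": [{"dp":[0.024,0.027,0.2],"angular":[0,0,-0.03],"fingers":1},{"dp":[0.024,0.027,0.4],"angular":[0,0,-0.03],"fingers":1},{"dp":[0.024,0.027,0.6],"angular":[0,0,-0.03],"fingers":1},{"dp":[0.024,0.027,0.8],"angular":[0,0,-0.03],"fingers":1},{"dp":[0.024,0.027,0.95],"angular":[0,0,-0.03],"fingers":1},{"dp":[0.024,0.027,1],"angular":[0,0,-0.03],"fingers":1},{"dp":[0.024,0.027,1],"angular":[0,0,-0.03],"fingers":1},{"dp":[0.024,0.027,1],"angular":[0,0,-0.03],"fingers":1}]}}

```text
time: 3.85
tool_pos: [537.0, 394.4, 73.4]
tcp_rot: [179.9, 0.2, -167.4]
ft_force: [0.4, 0.8, 0.3]
finger_gap: -0.2
grip_force: 0.0
```

Call:
{"api": "step_arm", "payload": {"targets": [{"dp":[0,0,0.08],"fingers":1},{"dp":[0,0,0.15],"fingers":1},{"dp":[0,0,0.18],"fingers":1},{"dp":[0,0,0.2],"fingers":1},{"dp":[0,0,0.205],"fingers":1},{"dp":[0,0,0.21],"fingers":1},{"dp":[0,0,0.215],"fingers":1},{"dp":[0,0,0.215],"fingers":1}]}}

```text
validation failed for argument at $.ta...
```

Call:
{"api": "step_arm", "payload": {"targets": [{"dp":[0,0,0.08],"angular":[0,0,0],"fingers":1},{"dp":[0,0,0.15],"angular":[0,0,0],"fingers":1},{"dp":[0,0,0.18],"angular":[0,0,0],"fingers":1},{"dp":[0,0,0.2],"angular":[0,0,0],"fingers":1},{"dp":[0,0,0.205],"angular":[0,0,0],"fingers":1},{"dp":[0,0,0.21],"angular":[0,0,0],"fingers":1},{"dp":[0,0,0.215],"angular":[0,0,0],"fingers":1},{"dp":[0,0,0.215],"angular":[0,0,0],"fingers":1}]}}

```text
time: 4.85
tool_pos: [535.8, 393.7, 28.4]
tcp_rot: [180.0, 0.0, -167.4]
ft_force: [0.3, -0.4, -0.8]
finger_gap: 0.2
grip_force: 0.0
```

Expected contact is at 26; I'll descend in 0.5 mm steps.

Call:
{"api": "step_arm", "payload": {"targets": [{"dp":[0,0,0.003],"angular":[0,0,0],"fingers":1},{"dp":[0,0,0.005],"angular":[0,0,0],"fingers":1},{"dp":[0,0,0.007],"angular":[0,0,0],"fingers":1},{"dp":[0,0,0.009],"angular":[0,0,0],"fingers":1},{"dp":[0,0,0.011],"angular":[0,0,0],"fingers":1},{"dp":[0,0,0.012],"angular":[0,0,0],"fingers":1},{"dp":[0,0,0.013],"angular":[0,0,0],"fingers":1},{"dp":[0,0,0.013],"angular":[0,0,0],"fingers":1}]}}

```text
time: 5.85
tool_pos: [535.9, 393.7, 26.1]
tcp_rot: [180.0, 0.0, -167.4]
ft_force: [-3.2, -1.5, 5.7]
finger_gap: -0.0
grip_force: 2.7
```

Call:
{"api": "step_arm", "payload": {"targets": [{"dp":[0,0,0.001],"angular":[0,0,0],"fingers":1},{"dp":[0,0,0.002],"angular":[0,0,0],"fingers":1},{"dp":[0,0,0.003],"angular":[0,0,0],"fingers":1},{"dp":[0,0,0.003],"angular":[0,0,0],"fingers":1},{"dp":[0,0,0.003],"angular":[0,0,0],"fingers":1},{"dp":[0,0,0.003],"angular":[0,0,0],"fingers":1},{"dp":[0,0,0.003],"angular":[0,0,0],"fingers":1},{"dp":[0,0,0.003],"angular":[0,0,0],"fingers":1}]}}

```text
time: 6.85
tool_pos: [536.2, 393.9, 26.1]
tcp_rot: [180.0, 0.1, -167.4]
ft_force: [-3.0, -2.3, 7.9]
finger_gap: -0.4
grip_force: 4.1
```

Call:
{"api": "step_arm", "payload": {"targets": [{"dp":[0,0,0.003],"angular":[0,0,0],"fingers":1},{"dp":[0,0,0.006],"angular":[0,0,0],"fingers":1},{"dp":[0,0,0.01],"angular":[0,0,0],"fingers":1},{"dp":[0,0,0.01],"angular":[0,0,0],"fingers":1},{"dp":[0,0,0.01],"angular":[0,0,0],"fingers":1},{"dp":[0,0,0.01],"angular":[0,0,0],"fingers":1},{"dp":[0,0,0.01],"angular":[0,0,0],"fingers":1},{"dp":[0,0,0.01],"angular":[0,0,0],"fingers":1}]}}

```text
time: 7.85
tool_pos: [537.2, 394.6, 26.0]
tcp_rot: [179.9, 0.2, -167.4]
ft_force: [-4.6, -2.8, 16.2]
finger_gap: -0.2
grip_force: 8.5
```

Call:
{"api": "step_arm", "payload": {"targets": [{"dp":[0,0,0.007],"angular":[0,0,0],"fingers":1},{"dp":[-0.02,0,0.007],"angular":[0,0,0],"fingers":1},{"dp":[-0.05,0,0.007],"angular":[0,0,0],"fingers":1},{"dp":[-0.08,0,0.007],"angular":[0,0,0],"fingers":1},{"dp":[-0.11,0,0.007],"angular":[0,0,0],"fingers":1},{"dp":[-0.14,0,0.007],"angular":[0,0,0],"fingers":1},{"dp":[-0.17,0,0.007],"angular":[0,0,0],"fingers":1},{"dp":[-0.18,0,0.007],"angular":[0,0,0],"fingers":1}]}}

```text
time: 8.85
tool_pos: [573.0, 403.3, 26.0]
tcp_rot: [179.9, 0.3, -167.4]
ft_force: [-6.4, -0.9, 22.3]
finger_gap: 0.1
grip_force: 11.0
```

```bash
python3 - <<'E'
from h import *
s=sense();print(s["time"],s["tool_pos"],s["ft_force"])
p=camera_params("wrist"); im=snapshot("wrist"); cv2.imwrite("pics/c.png",im)
E
```

```text
8.85 [573.03230067 403.34594585  26.01011688] [-6.3907031  -0.91994713 22.34166234]
```

View pics/c.png

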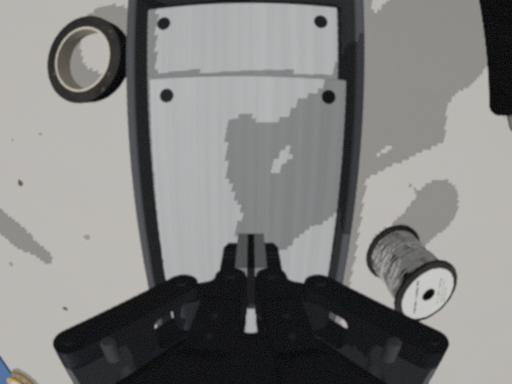

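Plate 1 slid forward by itself. Plate 2's dots are at (163,23) and (320,21), plate 1's at (166,95) and (328,97), with plate 1's back edge at row ~76.

```bash
cat > m.py <<'E'
from h import *
import sys,json
def meas(f,p,groups):
    im=cv2.imread(f); prev=None
    for g,z in groups:
        d=dots(im,p,g,z); e=d[1]-d[0]; yaw=np.degrees(np.arctan2(-e[0],e[1])); m=d.mean(0)
        ux=np.array([.976,.216]);uy=np.array([-.216,.976]); r=m-np.array([536.5,392.5])
        print("z",z,"mid",m.round(1),"yaw",yaw.round(2),"span",np.hypot(*e).round(1),"s",(r@ux).round(1),"y",(r@uy).round(1))
E
python3 - <<'E'
from m import *
p=camera_params("wrist")
meas("pics/c.png",p,[([(163,23),(320,21)],21),([(166,95),(328,97)],26)])
im=cv2.imread("pics/c.png");g=cv2.cvtColor(im,cv2.COLOR_BGR2GRAY); print(g[0:20,240],g[68:84,240])
for v in (5,8,75,76,77): print(v,ray("wrist",(240,v),26 if v>50 else 21,p).round(1))
E
```

```text
z 21 mid [544.1 397.1] yaw -0.0 span 0.0 s 8.4 y 2.8
z 26 mid [542.5 396.7] yaw -0.0 span 0.0 s 6.8 y 2.8
[ 29  40  93 143 166 173 174 175 174 174 174 174 173 174 174 174 174 174
 175 175] [175 172 161 142 131 132 131 145 161 174 179 177 178 177 177 179]
5 [451.3 371.   21. ]
8 [452.9 371.4  21. ]
75 [487.2 379.3  26. ]
76 [487.7 379.4  26. ]
77 [488.2 379.5  26. ]h.py:20: RuntimeWarning: invalid value encountered in scalar divide
  o.append(ray("wrist",((w*X).sum()/w.sum(),(w*Y).sum()/w.sum()),z,p)[:2])
```

```bash
sed -i 's/a=g\[v-4:v+5,u-4:u+5\]; w=np.clip(np.median(a)-30-a,0,None); Y,X=np.mgrid\[v-4:v+5,u-4:u+5\]/a=g[v-k:v+k+1,u-k:u+k+1]; w=np.clip(np.percentile(a,25)-40-a,0,None) if k<9 else np.clip(80-a,0,None); Y,X=np.mgrid[v-k:v+k+1,u-k:u+k+1]/; s/def dots(im,p,guess,z)/def dots(im,p,guess,z,k=9)/' h.py
python3 - <<'E'
from m import *
p=camera_params("wrist")
meas("pics/c.png",p,[([(163,23),(320,21)],21),([(166,95),(328,97)],26)])
E
```

```text
z 21 mid [458.3 373.1] yaw 12.69 span 78.2 s -80.5 y -2.0
z 26 mid [495.2 384.4] yaw 12.0 span 78.1 s -42.1 y 1.0
```

Call:
{"api": "step_arm", "payload": {"targets": [{"dp":[0.005,0,0],"angular":[0,0,0],"fingers":1},{"dp":[0.01,0,0],"angular":[0,0,0],"fingers":1},{"dp":[0.015,0,0],"angular":[0,0,0],"fingers":1},{"dp":[0.02,0,0],"angular":[0,0,0],"fingers":1},{"dp":[0.025,0,0],"angular":[0,0,0],"fingers":1},{"dp":[0.025,0,0],"angular":[0,0,0],"fingers":1},{"dp":[0.025,0,0],"angular":[0,0,0],"fingers":1},{"dp":[0.025,0,0],"angular":[0,0,0],"fingers":1}]}}

```text
time: 9.9
tool_pos: [570.0, 402.4, 26.1]
tcp_rot: [179.8, 0.5, -167.4]
ft_force: [4.9, 0.1, 14.0]
finger_gap: -0.1
grip_force: 7.0
```

```bash
python3 - <<'E'
from m import *
p=camera_params("wrist"); im=snapshot("wrist"); cv2.imwrite("pics/d.png",im)
def pred(s,y,z): return [tuple(int(round(v)) for v in proj("wrist",[536.5+.976*s-.216*k,392.5+.216*s+.976*k,z],p)) for k in (y-39,y+39)]
meas("pics/d.png",p,[(pred(-80.5,-2,21),21),(pred(-44,1,26),26)])
E
```

```text
z 21 mid [458.1 373.1] yaw 12.69 span 78.2 s -80.7 y -2.0
z 26 mid [492.1 383.2] yaw 12.13 span 78.1 s -45.3 y 0.5
```

Call:
{"api": "step_arm", "payload": {"targets": [{"dp":[0,0,-0.08],"angular":[0,0,0],"fingers":1},{"dp":[0,0,-0.17],"angular":[0,0,0],"fingers":1},{"dp":[0.13,0,-0.17],"angular":[0,0,0],"fingers":1},{"dp":[0.27,-0.012,-0.17],"angular":[0,0,0],"fingers":1},{"dp":[0.4,-0.012,-0.17],"angular":[0,0,0],"fingers":1},{"dp":[0.535,-0.012,-0.17],"angular":[0,0,0],"fingers":1},{"dp":[0.535,-0.012,-0.17],"angular":[0,0,0],"fingers":1},{"dp":[0.535,-0.012,-0.17],"angular":[0,0,0],"fingers":1}]}}

```text
time: 10.95
tool_pos: [462.8, 375.0, 56.5]
tcp_rot: [180.0, 0.1, -167.4]
ft_force: [0.1, 0.4, 0.8]
finger_gap: 0.4
grip_force: 0.0
```

```bash
python3 - <<'E'
from m import *
s=sense();print(s["tool_pos"],s["tcp_rot"],s["ft_force"]); r=s["tool_pos"][:2]-np.array([536.5,392.5]);print(r@[.976,.216],r@[-.216,.976])
cv2.imwrite("pics/e.png",np.hstack([snapshot("wrist"),cv2.resize(snapshot("side"),(512,384))])[:, :]*1)
im=cv2.imread("pics/e.png");cv2.imwrite("pics/e2.png",cv2.resize(im,(800,300)))
E
```

```text
[462.80080619 375.04239218  56.4872125 ] [ 1.79980122e+02  7.09621821e-02 -1.67389980e+02] [0.08902552 0.39561335 0.79157187]
-75.70125644986251 -1.1195993651493472
```

View pics/e2.png

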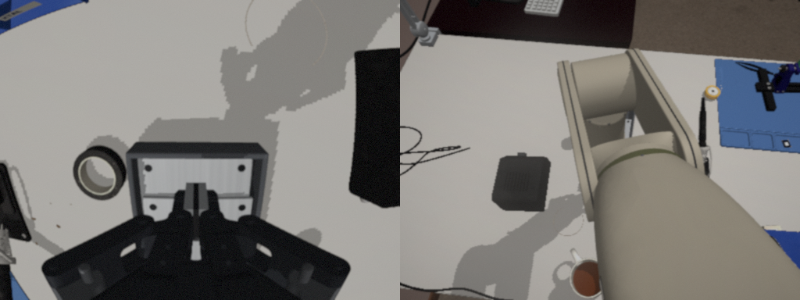

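Call:
{"api": "step_arm", "payload": {"targets": [{"dp":[-0.018,0,0.05],"angular":[0,0,0],"fingers":1},{"dp":[-0.018,0,0.1],"angular":[0,0,0],"fingers":1},{"dp":[-0.018,0,0.14],"angular":[0,0,0],"fingers":1},{"dp":[-0.018,0,0.155],"angular":[0,0,0],"fingers":1},{"dp":[-0.018,0,0.163],"angular":[0,0,0],"fingers":1},{"dp":[-0.018,0,0.168],"angular":[0,0,0],"fingers":1},{"dp":[-0.018,0,0.172],"angular":[0,0,0],"fingers":1},{"dp":[-0.018,0,0.176],"angular":[0,0,0],"fingers":1}]}}

```text
time: 12.05
tool_pos: [465.9, 375.7, 21.1]
tcp_rot: [180.0, 0.0, -167.4]
ft_force: [-2.8, -2.1, 8.0]
finger_gap: -0.0
grip_force: 3.9
```

Call:
{"api": "step_arm", "payload": {"targets": [{"dp":[0,0,0.007],"angular":[0,0,0],"fingers":1},{"dp":[0,0,0.014],"angular":[0,0,0],"fingers":1},{"dp":[0,0,0.02],"angular":[0,0,0],"fingers":1},{"dp":[0,0,0.02],"angular":[0,0,0],"fingers":1},{"dp":[-0.02,0,0.02],"angular":[0,0,0],"fingers":1},{"dp":[-0.04,0,0.02],"angular":[0,0,0],"fingers":1},{"dp":[-0.06,0,0.02],"angular":[0,0,0],"fingers":1},{"dp":[-0.08,0,0.02],"angular":[0,0,0],"fingers":1}]}}

```text
time: 13.05
tool_pos: [482.9, 381.1, 21.0]
tcp_rot: [179.8, 0.2, -167.4]
ft_force: [-9.0, -2.9, 26.3]
finger_gap: -0.2
grip_force: 13.0
```

Call:
{"api": "step_arm", "payload": {"targets": [{"dp":[-0.02,0,0],"angular":[0,0,0],"fingers":1},{"dp":[-0.04,0,0],"angular":[0,0,0],"fingers":1},{"dp":[-0.06,0,0],"angular":[0,0,0],"fingers":1},{"dp":[-0.08,0,0],"angular":[0,0,0],"fingers":1},{"dp":[-0.09,0,0],"angular":[0,0,0],"fingers":1},{"dp":[-0.09,0,0],"angular":[0,0,0],"fingers":1},{"dp":[-0.09,0,0],"angular":[0,0,0],"fingers":1},{"dp":[-0.09,0,0],"angular":[0,0,0],"fingers":1}]}}

```text
time: 14.05
tool_pos: [500.7, 385.0, 21.0]
tcp_rot: [179.8, 0.3, -167.4]
ft_force: [-7.3, -0.6, 22.8]
finger_gap: 0.1
grip_force: 11.7
```

```bash
python3 - <<'E'
from m import *
cv2.imwrite("pics/f.png",snapshot("wrist"))
E
```

```text
(no output)
```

View pics/f.png

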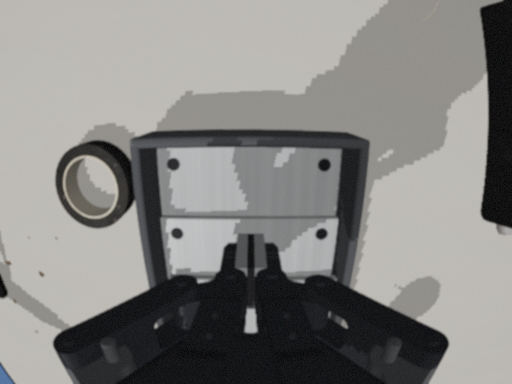

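Plate 3's strip now shows, with dots at (173,164) and (324,165). Plate 2's dots are at (177,233) and (321,234), and plate 1's back edge is at row ~276.

```bash
python3 - <<'E'
from m import *
p=camera_params("wrist")
meas("pics/f.png",p,[([(173,164),(324,165)],16),([(177,233),(321,234)],21)])
g=cv2.cvtColor(cv2.imread("pics/f.png"),cv2.COLOR_BGR2GRAY).astype(int)
for c in(205,300): print(c,g[142:152,c],g[208:222,c],g[268:284,c])
for c in(205,300):
  for v,z in((147,16),(148,16),(217,21),(218,21),(275,26),(277,26)):
    r=ray("wrist",(c,v),z,p)[:2]-[536.5,392.5]; print(c,v,z,(r@[.976,.216]).round(1))
E
```

```text
z 16 mid [456.9 374.2] yaw 12.29 span 78.3 s -81.6 y -0.7
z 21 mid [492.9 382.6] yaw 12.41 span 78.1 s -44.7 y -0.3
205 [ 87  87  86  84 103 142 172 180 182 181] [180 179 177 164 145 134 129 120 103 103 133 165 183 190] [187 188 180 159 137 131 126 107  91  91 112 142 159 142  97  46]
300 [ 60  61  58  56  64  90 120 133 137 136] [132 134 132 132 132 131 129 119 105 100 113 127 132 133] [174 173 167 148 132 129 128 119 106  92  99 118 146 155 125  66]
205 147 16 -90.2
205 148 16 -89.7
205 217 21 -54.3
205 218 21 -53.8
205 275 26 -21.4
205 277 26 -20.1
300 147 16 -90.4
300 148 16 -89.9
300 217 21 -54.4
300 218 21 -53.8
300 275 26 -21.5
300 277 26 -20.1
```

Call:
{"api": "step_arm", "payload": {"targets": [{"dp":[0,0,-0.07],"angular":[0,0,0],"fingers":1},{"dp":[0,0,-0.15],"angular":[0,0,0],"fingers":1},{"dp":[0.05,0,-0.15],"angular":[0,0,0],"fingers":1},{"dp":[0.11,0,-0.15],"angular":[0,0,0],"fingers":1},{"dp":[0.165,0,-0.15],"angular":[0,0,0],"fingers":1},{"dp":[0.165,0,-0.15],"angular":[0,0,0],"fingers":1},{"dp":[0.165,0,-0.15],"angular":[0,0,0],"fingers":1},{"dp":[0.165,0,-0.15],"angular":[0,0,0],"fingers":1}]}}

```text
time: 15.1
tool_pos: [467.0, 375.8, 46.6]
tcp_rot: [180.0, 0.0, -167.4]
ft_force: [0.5, 0.4, 0.3]
finger_gap: 0.3
grip_force: 0.0
```

Call:
{"api": "step_arm", "payload": {"targets": [{"dp":[0,0,0.05],"angular":[0,0,0],"fingers":1},{"dp":[0,0,0.09],"angular":[0,0,0],"fingers":1},{"dp":[0,0,0.12],"angular":[0,0,0],"fingers":1},{"dp":[0,0,0.135],"angular":[0,0,0],"fingers":1},{"dp":[0,0,0.143],"angular":[0,0,0],"fingers":1},{"dp":[0,0,0.148],"angular":[0,0,0],"fingers":1},{"dp":[0,0,0.152],"angular":[0,0,0],"fingers":1},{"dp":[0,0,0.155],"angular":[0,0,0],"fingers":1}]}}

```text
time: 16.1
tool_pos: [466.8, 375.8, 16.1]
tcp_rot: [180.0, 0.0, -167.4]
ft_force: [-2.0, -2.2, 7.5]
finger_gap: 0.1
grip_force: 3.8
```

Call:
{"api": "step_arm", "payload": {"targets": [{"dp":[0,0,0.007],"angular":[0,0,0],"fingers":1},{"dp":[0,0,0.014],"angular":[0,0,0],"fingers":1},{"dp":[0,0,0.021],"angular":[0,0,0],"fingers":1},{"dp":[0,0,0.021],"angular":[0,0,0],"fingers":1},{"dp":[-0.02,0,0.021],"angular":[0,0,0],"fingers":1},{"dp":[-0.04,0,0.021],"angular":[0,0,0],"fingers":1},{"dp":[-0.06,0,0.021],"angular":[0,0,0],"fingers":1},{"dp":[-0.08,0,0.021],"angular":[0,0,0],"fingers":1}]}}

```text
time: 17.1
tool_pos: [483.6, 381.3, 16.0]
tcp_rot: [179.8, 0.2, -167.4]
ft_force: [-11.1, -2.6, 29.3]
finger_gap: 0.1
grip_force: 14.7
```

Call:
{"api": "step_arm", "payload": {"targets": [{"dp":[-0.02,0,0],"angular":[0,0,0],"fingers":1},{"dp":[-0.04,0,0],"angular":[0,0,0],"fingers":1},{"dp":[-0.06,0,0],"angular":[0,0,0],"fingers":1},{"dp":[-0.08,0,0],"angular":[0,0,0],"fingers":1},{"dp":[-0.085,0,0],"angular":[0,0,0],"fingers":1},{"dp":[-0.085,0,0],"angular":[0,0,0],"fingers":1},{"dp":[-0.085,0,0],"angular":[0,0,0],"fingers":1},{"dp":[-0.085,0,0],"angular":[0,0,0],"fingers":1}]}}

```text
time: 18.1
tool_pos: [500.4, 385.0, 16.0]
tcp_rot: [179.9, 0.2, -167.4]
ft_force: [-10.1, -2.5, 28.0]
finger_gap: 0.2
grip_force: 13.5
```

```bash
python3 - <<'E'
from m import *
cv2.imwrite("pics/g.png",snapshot("wrist"))
E
```

```text
(no output)
```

View pics/g.png

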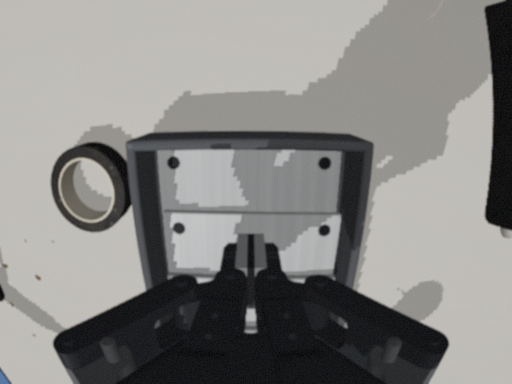

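Plate 4's strip shows at the back, with dots at (174,163) and (325,163). Plate 3's dots are at (178,228) and (324,230). I'll lift away and look from above.

Call:
{"api": "step_arm", "payload": {"targets": [{"dp":[0,0,-0.05],"angular":[0,0,0],"fingers":1},{"dp":[0,0,-0.15],"angular":[0,0,0],"fingers":1},{"dp":[0,0,-0.35],"angular":[0,0,0],"fingers":1},{"dp":[0,0,-0.6],"angular":[0,0,0],"fingers":1},{"dp":[-0.1,0,-0.8],"angular":[0,0,0],"fingers":1},{"dp":[-0.3,0,-0.95],"angular":[0,0,0],"fingers":1},{"dp":[-0.5,0,-1],"angular":[0,0,0],"fingers":1},{"dp":[-0.7,0,-1],"angular":[0,0,0],"fingers":1}]}}

```text
time: 19.15
tool_pos: [637.4, 414.0, 214.7]
tcp_rot: [179.9, 0.2, -167.4]
ft_force: [1.4, 0.3, 0.7]
finger_gap: -0.3
grip_force: 0.0
```

```bash
python3 - <<'E'
from m import *
print(sense()["tool_pos"],sense()["qd"].round(1))
import time
snapshot("wrist"); p=camera_params("wrist"); im=snapshot("wrist"); cv2.imwrite("pics/h.png",im)
a=[proj("wrist",[536.5+.976*s-.216*y,392.5+.216*s+.976*y,16],p) for s in(-100,130) for y in(-60,60)]; print(np.round(a))
x0,y0=np.min(a,0).astype(int).clip(0);x1,y1=np.max(a,0).astype(int); cv2.imwrite("pics/h2.png",cv2.resize(im[y0:y1,x0:x1],None,fx=3,fy=3)[:600,:800]);print(x0,y0)
E
```

```text
[637.38219829 413.99288113 214.69847536] [ -7.2  51.7 -66.8   0.   16.6  -7.1]
[[200.  -6.]
 [305.  -5.]
 [202. 188.]
 [303. 188.]]
199 0
```

View pics/h2.png

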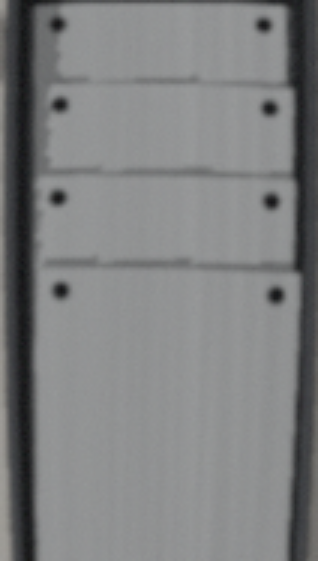

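The stair is in order: each plate's dots show at rows 24, 106, 199 and 293 of the crop. Now the strip widths.

```bash
python3 - <<'E'
from m import *
p=camera_params("wrist"); im=snapshot("wrist"); cv2.imwrite("pics/i.png",im)
D=dots
import m
m.dots=lambda im,p,g,z:D(im,p,g,z,6)
m.meas("pics/h.png",p,[([(218,8),(287,8)],11),([(219,35),(289,36)],16),([(218,66),(290,67)],21),([(219,97),(291,98)],26)])
for n in("solder_spool","black_tape"):
  r=pinpoint("wrist",n); print(n,[(q["conf"],ray("wrist",q["at"],0,p).round(1)) for q in r[:1]])
print(sense()["qd"].round(1),sense()["ft_force"])
E
```

```text
z 11 mid [452.9 373.1] yaw 12.34 span 78.4 s -85.8 y -0.9
z 16 mid [486.8 382.3] yaw 11.65 span 77.8 s -50.7 y 0.7
z 21 mid [522.9 390.2] yaw 11.71 span 77.9 s -13.8 y 0.7
z 26 mid [556.9 399.2] yaw 11.39 span 77.8 s 21.3 y 2.1
solder_spool [(0.7, array([567.1, 500.9,   0. ]))]
black_tape [(0.77, array([487.7, 286.1,   0. ]))]
[ 0.5 -1.9  1.1  0.1 -0.2  0.1] [0.1714323  0.03094693 0.08316495]
```

Strips measure 35.1, 36.9 and 35.1 mm. The bottom plate is still home and the spool and tape haven't moved.

```bash
python3 -c "
from bench import *
print(hand_in())"
```

```text
the job is handed in; nothing more can be done
None
```

The four plates lie in an ordered stair with strips of about 35, 37 and 35 mm, the bottom plate home at the back wall, presses reading at most about 29 N, the spool and tape undisturbed, and the job handed in at about 19 s of the 58 s allowed.

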